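# Rotate the tins in a storeroom lane tray

### The arm

A 6-joint arm with a two-finger parallel gripper is mounted at the origin on the work surface. World frame = base frame: x ahead of the robot, y to its left, z up, the work surface at z = 0. Lengths are in mm, angles in rad, forces in N, time in s.
With the tool pointing down it reaches from about 275 to 1000 mm from the base axis. Payload 8.4 kg.
Tool frame: the origin (TCP) lies at the very end of the fingers, on their centre line; the grasp point (between the pads) lies 19 mm behind it; y points along the fingers, x is the direction in which the jaws open and shut, and the axes are right-handed (so a half turn about y gives the same grasp; the last joint's range is limited). The gripper opens to 85 mm and grips with 20 to 120 N. Pads are 22 mm wide; open, the fingers measure 114 mm over their backs; the gripper's body (76 mm by 85 mm) begins 54 mm behind the grasp point. The pads swing forward as they close: fully open they stand 13 mm farther back than shut.
Start: joints at [1.127, 0.353, 1.633, -0, 1.155, -0.002], TCP at [267.228, 564.993, 202.681] pointing down, gripper open.
Joint ranges: [-2.63, 2.63], [-0.92, 2.1], [0.06, 2.66], [-1.3, 4.44], [0, 2.69], [-3.02, 3.02]. Speed limits (rad/s): [2.22, 2.22, 2.79, 3.14, 3.14, 3.14].

### API

Orientations are given as [roll, pitch, yaw] about the fixed x, y, z axes, in that order (R = Rz(yaw) Ry(pitch) Rx(roll)).
In Python, from rig import r gives the robot as it stands.
- The arm moves only by the tool servo_tool, never from a script. Its argument "motion" is a list of rows, each a list of 7 numbers: the opening, from -1 (shut) to 1 (fully open), then the shift along the tool's x, y, z in m, then the turn, a rotation vector about the tool's x, y, z in units of 10 degrees (1.0 is 10 degrees). A call has 1 to 12 rows; each row is the pose to reach, as a shift and turn from the pose commanded when the call began, along the tool's axes at that moment; what a row does not reach only later rows make up. A row lasts 1/8 s, in which the tool goes at most 62.5 mm and 10.7 degrees, less where a joint would pass 70% of its speed; a pose out of reach is approached as far as the arm can. A call with a gripper value outside its range is refused whole. The fingers move at their own pace and stop on an object; "grip_force" is the grip in N (left out, the last holds). Time passes only in rows, so rows that repeat a pose let the fingers close. It gives the time, the measured TCP pose, the force and the opening at its end, in the units of the state.
- r.sense(): the state, without advancing time (a new reading comes with each control period).
- r.grab_frame(name): name is "side" or "top"; returns the picture (420x560x3 uint8, red, green, blue); there is no depth.
- r.calibration(name): a dict with "fx", "fy", "cx", "cy" (pixels), "R" (3x3) and "t" (3): a world point X has camera coordinates R X + t. Camera axes: x right, y down, z forward; pixel columns grow to the right and rows downward; lengths in mm; the calibration is good to about 2 mm. A picture is of the moment at which its call begins. calibration takes no time and is no camera call.
- r.sign_off(): hands the job in, once; it reports no verdict.
The state is a dict: "clock": time; "qpos": joint angles; "qvel": joint speeds; "joint_efforts": joint torques, N m; "eef_pos": TCP position; "tcp_rot": TCP orientation; "contact_force": force on the tool from outside, world axes, zero at the start; "wrist_torque": the same for the moment, N m; "opening": opening from 0.0 (shut) to 1.0 (fully open).
Only numpy, scipy, OpenCV 4.12 (cv2) and the standard library are available. Lean on these libraries where they do the work, as an engineer would, in place of code of your own. Each camera call takes 0.05 s, during which the arm holds its last target. There are 200 camera calls.

### The job

Restock the tray of tins so that the older stock goes out first: slide the two old tins forward along their tray, without lifting them, until they stand closed up against its front wall (the end nearest the robot), in the same order. Then take the new tin from the bench and set it down, without dropping it, upright in the same tray close behind them, leaving no real gaps in the row. Keep every tin upright, and leave the other tray's cartons, the bottle and the wrench where they are.

Things in the scene. Friction and masses are not known exactly. Their poses are not given: they have to be found in the camera images.
- tin_tray_front (a point): The tray holding the two old tins. Fixed steel tray, inside 240 (x) by 62 mm (y), floor 3 mm above the bench, side and back walls 14 mm, front wall 40 mm high above the bench, all 3 mm thick. Point: on the floor, at the middle of the front wall's inner face (end nearest the robot); x runs along the tray to the back, y across, z up. It may be the left or the right one, turned up to 0.2 rad.
- tin_front_mid (a point): Older tin nearer the tray's front wall: metal tin with a paper band, upright cylinder 54 mm diameter, 70 mm high, about 0.2 kg (all three alike); this point is its centre, 35 mm above its underside. It stands in the tray, 30 to 55 mm short of the front wall.
- tin_rear_mid (a point): Older tin behind it, in the same tray: metal tin with a paper band, upright cylinder 54 mm diameter, 70 mm high, about 0.2 kg (all three alike); this point is its centre, 35 mm above its underside. There is at least 50 mm of free tray floor behind it (room for shut fingers); it slides on the tray's floor when pushed low from behind and pushes the front tin ahead of it.
- tin_new_mid (a point): The new tin, standing by itself on the bench to the right of the trays: metal tin with a paper band, upright cylinder 54 mm diameter, 70 mm high, about 0.2 kg (all three alike); this point is its centre, 35 mm above its underside. 
- carton_tray_front (a point): The other tray, holding two square cartons; not to be used. Fixed steel tray, inside 240 (x) by 62 mm (y), floor 3 mm above the bench, side and back walls 14 mm, front wall 40 mm high above the bench, all 3 mm thick. Point: on the floor, at the middle of the front wall's inner face (end nearest the robot); x runs along the tray to the back, y across, z up. 
- carton_front_mid (a point): Cardboard carton 50 x 50 x 65 mm high in the other tray; this point is its centre. Leave it alone.
- carton_rear_mid (a point): Second such carton, behind the first; this point is its centre. Leave it alone.
- oil_bottle: Grey plastic bottle with black cap standing on the bench, 60 mm diameter, 150 mm high; origin at the centre of its underside. Leave it alone.
- wrench: Steel wrench 160 mm long lying flat on the bench along its x axis. Leave it alone.
Mind the look-alikes: they are no part of the job. What is shaped like the part that bears tin_front_mid but green is not meant.

How it is judged:
By the outcome, as a careful person would: the job done as asked, in the order asked, and still so for the second after the job is handed in, with the robot touching nothing.
It also fails if it takes over 58 s, if anything falls off the work surface, if the arm or the gripper's body presses on something with over 40 N, if the wrist force passes 120 N, or if a joint passes its speed limit or range.

## Working session

There is one attempt and no reset: what is moved stays moved. The work goes in short steps, Python scripts to look and compute and a tool call to move; the robot and the scene stay as the last step left them, time stands still between calls to the robot, and variables do not carry over. Pictures are saved under pics/ and viewed, on a budget of 10 in all, crops included, one or two more only if the job needs it, and the job is handed in when it is done.

Besides the shell and the picture viewer there is one more tool, called after "Request:" as name(argument=value, ...) on one line, values as JSON. servo_tool: Moves the arm, as the interface text tells. Its arguments: {"type":"object","properties":{"motion":{"type":"array","items":{"type":"array","items":{"type":"number"}}},"grip_force":{"type":"number"}},"required":["motion"]}

```bash
mkdir -p pics; ls
python3 - <<'E'
from rig import r
import cv2
s=r.sense(); print({k:s[k] for k in('clock','eef_pos','tcp_rot','contact_force','opening')})
for n in('side','top'):
    cv2.imwrite(f'pics/{n}0.png',r.grab_frame(n)[:,:,::-1]); c=r.calibration(n); print(n,c)
E
```

```text
pics
{'clock': 0.0, 'eef_pos': array([267.01023481, 564.52633697, 201.95551048]), 'tcp_rot': array([-1.57079613e+00,  1.38780204e-03,  1.12898891e+00]), 'contact_force': array([-0.02355891,  0.574454  , -0.35823506]), 'opening': 1.0005257146937805}
side {'fx': 465.06931341895853, 'fy': 465.06931341895853, 'cx': 279.52236605603235, 'cy': 203.88202162459064, 'R': array([[ 0.85342943, -0.52083537,  0.01971635],
       [-0.34518318, -0.59314339, -0.72734414],
       [ 0.39052117,  0.61393114, -0.68598963]]), 't': array([-508.14706792,  195.09613771,  877.23126393])}
top {'fx': 501.7178607529989, 'fy': 501.7178607529989, 'cx': 281.7927111549299, 'cy': 208.99771056808365, 'R': array([[ 1.08495359e-03, -9.99867820e-01, -1.62224020e-02],
       [-9.98421041e-01, -1.72003735e-04, -5.61729080e-02],
       [ 5.61626927e-02,  1.62577325e-02, -9.98289256e-01]]), 't': array([ -39.25388731,  559.04433722, 1174.36683567])}
```

View pics/top0.png

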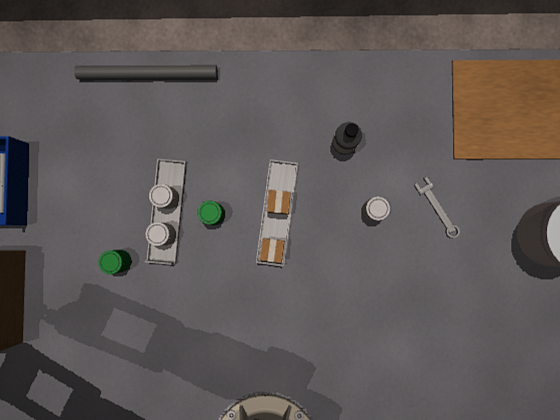

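View pics/side0.png

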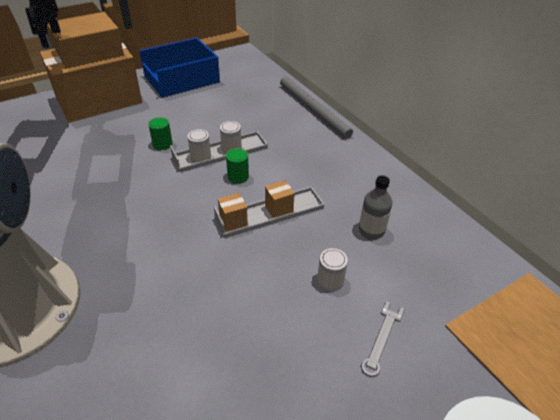

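The top view shows the white-lidded tins at (161,196) and (157,234) in the left tray, and the new tin by itself at (377,209). The look-alikes are the green tins at (211,212) and (115,262), which I exclude by colour. The cartons are in the right tray at (279,201) and (272,249). I'll check the choice in one crop.

```bash
cat > h.py <<'E'
import numpy as np, cv2
from rig import r
def pix(n,P):
    c=r.calibration(n); q=c['R']@np.asarray(P,float)+c['t']; return np.array([c['fx']*q[0]/q[2]+c['cx'],c['fy']*q[1]/q[2]+c['cy']])
def world(n,uv,z):
    c=r.calibration(n); d=c['R'].T@np.array([(uv[0]-c['cx'])/c['fx'],(uv[1]-c['cy'])/c['fy'],1]); o=-c['R'].T@c['t']; return o+d*(z-o[2])/d[2]
E
python3 - <<'E'
from h import *
im=cv2.imread('pics/top0.png')
a=cv2.resize(im[150:275,100:235],None,fx=4,fy=4,interpolation=cv2.INTER_CUBIC)
b=cv2.resize(im[180:240,350:410],None,fx=4,fy=4,interpolation=cv2.INTER_CUBIC)
o=np.zeros((500,790,3),np.uint8); o[:,:540]=a; o[:240,545:785]=b
cv2.imwrite('pics/crop0.png',o)
for n,p,z in(('rear',(161,196),73),('front',(157,234),73),('new',(377,209),70),('green1',(211,212),70),('green2',(115,262),70)): print(n,world('top',p,z).round(1))
for p in((157,160),(186,160)): print('back',world('top',p,14).round(1))
for p in((177,264),(148,262)): print('front',world('top',p,40).round(1))
E
```

```text
rear [585.3 234.3  73. ]
front [499.2 242.1  73. ]
new [ 556.  -254.6   70. ]
green1 [549.2 120.7  70. ]
green2 [435.9 337.3  70. ]
back [676.7 260.4  14. ]
back [676.6 190.7  14. ]
front [430.1 203.3  40. ]
front [434.6 270.8  40. ]
```

View pics/crop0.png

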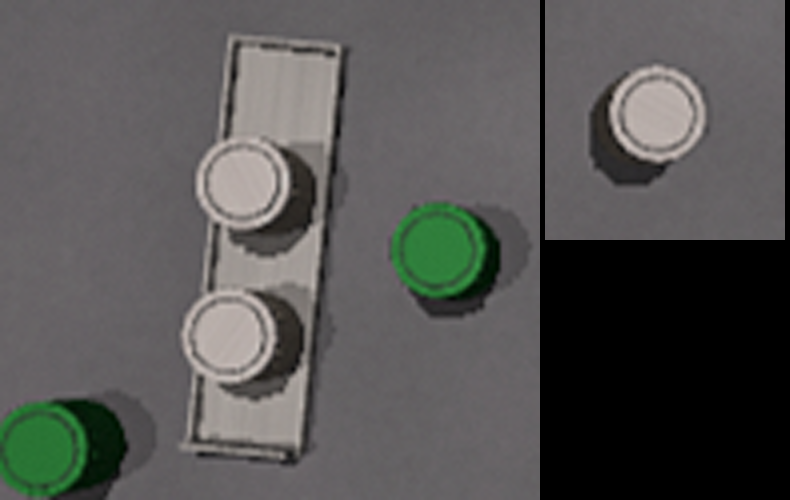

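The crop confirms the choice. The lids are at about (160.4,195.6) for the rear tin, (156.9,233.9) for the front tin and (377.6,208.2) for the new one. Next I fit the tray pose and overlay it in both views.

```bash
cat >> h.py <<'E'
def T(p):
    c,s=np.cos(p[2]),np.sin(p[2]); return lambda x,y,z:np.array([p[0]+c*x-s*y,p[1]+s*x+c*y,z])
def poly(im,n,pts,col,k,off):
    q=np.array([(pix(n,P)-off+.5)*k for P in pts]); cv2.polylines(im,[np.round(q).astype(int)],True,col,1,cv2.LINE_AA)
def circ(x,y,z,R=27): return [(x+R*np.cos(a),y+R*np.sin(a),z) for a in np.linspace(0,6.28,40)]
def draw(n,f,box,k,tray,tins,out):
    x0,y0,x1,y1=box; im=cv2.resize(f[y0:y1,x0:x1],None,fx=k,fy=k,interpolation=cv2.INTER_CUBIC); off=np.array([x0,y0])
    if tray is not None:
        t=T(tray)
        poly(im,n,[t(243,34,14),t(243,-34,14),t(0,-34,14),t(0,34,14)],(0,0,255),k,off)
        poly(im,n,[t(-3,34,40),t(-3,-34,40),t(0,-34,40),t(0,34,40)],(0,0,255),k,off)
    for x,y,z in tins: poly(im,n,circ(x,y,z),(0,255,255),k,off)
    cv2.imwrite(out,im); return im
E
python3 - <<'E'
from h import *
from scipy.optimize import least_squares as ls
obs=[((243,34,14),(156.9,158.6)),((243,-34,14),(184.9,160.9)),((-3,34,40),(145.3,262.3)),((-3,-34,40),(174.3,264.7))]
f=lambda p:np.concatenate([pix('top',T(p)(*a))-b for a,b in obs])
s=ls(f,[437,235,-.02],x_scale=[1,1,.01]); tr=s.x; print(tr.round(3),s.fun.round(1))
tins=[world('top',u,z) for u,z in(((160.4,195.6),73),((156.9,233.9),73),((377.6,208.2),70))]
t=T(tr); c,sn=np.cos(tr[2]),np.sin(tr[2])
for a in tins[:2]: d=a[:2]-tr[:2]; print(a.round(1),'in tray',(c*d[0]+sn*d[1]).round(1),(-sn*d[0]+c*d[1]).round(1))
print(tins[2].round(1))
top=cv2.imread('pics/top0.png'); sd=cv2.imread('pics/side0.png')
a=draw('top',top,(135,150,200,275),4,tr,tins,'pics/x.png')
b=draw('side',sd,(160,110,280,175),4,tr,tins,'pics/x.png')
d=draw('side',sd,(300,235,365,300),3,None,tins,'pics/x.png')
o=np.zeros((500,760,3),np.uint8); o[:,:260]=a; o[:260,265:745]=b; o[265:460,265:460]=d
cv2.imwrite('pics/ov0.png',o)
E
```

```text
[ 4.34470e+02  2.43216e+02 -6.70000e-02] [-0.   0.4  0.1 -0.1 -0.1  0.   0.  -0.3]
[586.2 235.6  73. ] in tray 151.9 2.6
[499.4 242.3  73. ] in tray 64.9 3.4
[ 557.8 -255.9   70. ]
```

View pics/ov0.png

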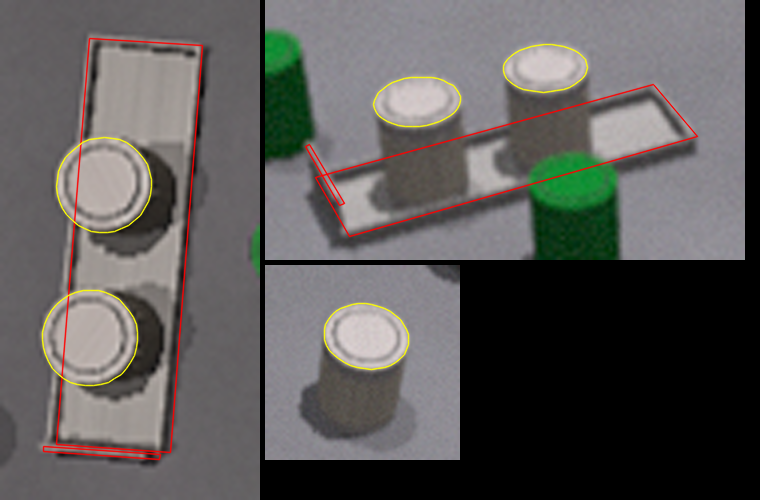

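The model fits both views. The tray front is at about (434.5, 243.2) with yaw −0.067, and the tins are 65 and 152 mm along it. I'll write a helper that gives shifts in the tool's axes for the approach behind the rear tin.

```bash
cat >> h.py <<'E'
from scipy.spatial.transform import Rotation as Ro
TR=(434.47,243.22,-.067)
def go(P,yaw=TR[2]+np.pi/2):
    s=r.sense(); A=Ro.from_euler('xyz',s['tcp_rot']); B=Ro.from_euler('xyz',[-np.pi/2,0,yaw])
    print('at',s['eef_pos'].round(1),'rot',s['tcp_rot'].round(3),'shift m',(A.inv().apply(np.asarray(P)-s['eef_pos'])/1000).round(4),'turn',(np.degrees((A.inv()*B).as_rotvec())/10).round(3))
E
python3 -c "
from h import *
go([*T(TR)(210,0,0)[:2],202])"
```

```text
at [267.  564.6 202. ] rot [-1.571e+00  1.000e-03  1.129e+00] shift m [-1.420e-01  2.000e-04 -4.842e-01] turn [-1.000e-03 -2.148e+00 -7.000e-03]
```

Request:
servo_tool(motion=[[-1, -0.142, 0, -0.484, 0, -2.15, 0], [-1, -0.142, 0, -0.484, 0, -2.15, 0], [-1, -0.142, 0, -0.484, 0, -2.15, 0], [-1, -0.142, 0, -0.484, 0, -2.15, 0], [-1, -0.142, 0, -0.484, 0, -2.15, 0], [-1, -0.142, 0, -0.484, 0, -2.15, 0], [-1, -0.142, 0, -0.484, 0, -2.15, 0], [-1, -0.142, 0, -0.484, 0, -2.15, 0], [-1, -0.142, 0, -0.484, 0, -2.15, 0], [-1, -0.142, 0, -0.484, 0, -2.15, 0], [-1, -0.142, 0, -0.484, 0, -2.15, 0], [-1, -0.142, 0, -0.484, 0, -2.15, 0]], grip_force=40)

```text
clock: 1.6
eef_pos: [643.1, 231.0, 202.8]
tcp_rot: [-1.571, -0.0, 1.506]
contact_force: [0.5, 0.3, -0.2]
opening: -0.001
```

```bash
python3 -c "
from h import *
go([*T(TR)(210,0,0)[:2],60]);print(r.sense()['clock'],r.sense()['opening'])"
```

```text
at [643.1 231.  202.8] rot [-1.571 -0.     1.506] shift m [-0.0018  0.1428 -0.0011] turn [-0.001  0.012  0.001]
1.6 -0.000915221092508426
```

Request:
servo_tool(motion=[[-1, -0.002, 0.06, -0.001, 0, 0, 0], [-1, -0.002, 0.12, -0.001, 0, 0, 0], [-1, -0.002, 0.12, -0.001, 0, 0, 0], [-1, -0.002, 0.12, -0.001, 0, 0, 0]])

```text
clock: 2.1
eef_pos: [645.9, 228.6, 84.9]
tcp_rot: [-1.573, -0.001, 1.505]
contact_force: [0.4, 0.2, -0.1]
opening: -0.003
```

Run:
```python
from h import *
go([*T(TR)(210,0,0)[:2],12])
t=r.grab_frame('top')[:,:,::-1]; s=r.grab_frame('side')[:,:,::-1]
a=draw('top',t,(130,145,205,275),4,None,[],'pics/x.png'); b=draw('side',s,(160,75,280,175),4,None,[],'pics/x.png')
o=np.zeros((520,785,3),np.uint8); o[:,:300]=a; o[:400,305:785]=b; cv2.imwrite('pics/pre.png',o)
```

```text
at [645.9 228.6  84.9] rot [-1.573e+00 -1.000e-03  1.505e+00] shift m [0.0003 0.0729 0.0021] turn [0.012 0.007 0.005]
```

View pics/pre.png

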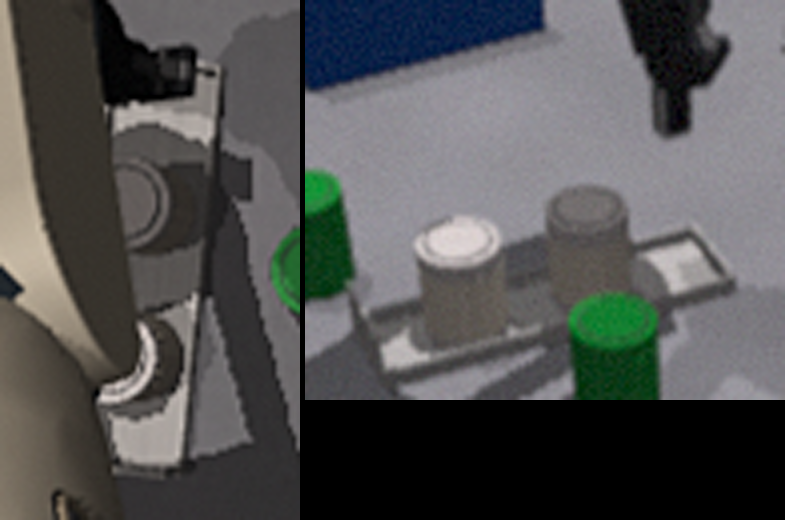

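The side view shows the shut fingers (tip at crop (672,130)) above the free floor behind the rear tin. The tall front wall shows at (355,280). I'll descend now.

Request:
servo_tool(motion=[[-1, 0, 0.03, 0.001, 0, 0, 0], [-1, 0, 0.055, 0.001, 0, 0, 0], [-1, 0, 0.073, 0.001, 0, 0, 0], [-1, 0, 0.073, 0.001, 0, 0, 0], [-1, 0, 0.073, 0.001, 0, 0, 0]])

```text
clock: 2.82
eef_pos: [644.9, 228.0, 11.0]
tcp_rot: [-1.572, -0.001, 1.504]
contact_force: [-0.1, -0.0, 0.9]
opening: 0.001
```

```bash
python3 -c "
from h import *
go([*T(TR)(119,0,0)[:2],12])"
```

```text
at [644.9 228.   11. ] rot [-1.572e+00 -1.000e-03  1.504e+00] shift m [ 0.0011 -0.0011  0.092 ] turn [0.01  0.002 0.004]
```

Request:
servo_tool(motion=[[-1, 0.001, 0, 0.006, 0, 0, 0], [-1, 0.001, 0, 0.012, 0, 0, 0], [-1, 0.001, 0, 0.017, 0, 0, 0], [-1, 0.001, 0, 0.022, 0, 0, 0], [-1, 0.001, 0, 0.027, 0, 0, 0], [-1, 0.001, 0, 0.032, 0, 0, 0], [-1, 0.001, 0, 0.037, 0, 0, 0], [-1, 0.001, 0, 0.042, 0, 0, 0], [-1, 0.001, 0, 0.047, 0, 0, 0], [-1, 0.001, 0, 0.052, 0, 0, 0], [-1, 0.001, 0, 0.057, 0, 0, 0], [-1, 0.001, 0, 0.062, 0, 0, 0]])

```text
clock: 4.32
eef_pos: [582.2, 232.9, 9.8]
tcp_rot: [-1.571, -0.0, 1.504]
contact_force: [4.4, 0.0, 2.1]
opening: -0.004
```

```bash
python3 -c "
from h import *
go([*T(TR)(119,0,0)[:2],12]); print(r.sense()['contact_force'])"
```

```text
at [582.2 232.9   9.8] rot [-1.571 -0.     1.504] shift m [ 0.0004 -0.0022  0.029 ] turn [0.004 0.002 0.001]
[4.39632254 0.01663564 2.14632446]
```

Request:
servo_tool(motion=[[-1, 0, -0.002, 0.004, 0, 0, 0], [-1, 0, -0.002, 0.008, 0, 0, 0], [-1, 0, -0.002, 0.012, 0, 0, 0], [-1, 0, -0.002, 0.015, 0, 0, 0], [-1, 0, -0.002, 0.018, 0, 0, 0], [-1, 0, -0.002, 0.021, 0, 0, 0]])

```text
clock: 5.08
eef_pos: [560.9, 234.2, 11.6]
tcp_rot: [-1.571, 0.0, 1.504]
contact_force: [2.9, 0.3, -1.2]
opening: 0.002
```

Request:
servo_tool(motion=[[-1, 0, 0, 0.002, 0, 0, 0], [-1, 0, 0, 0.004, 0, 0, 0], [-1, 0, 0, 0.005, 0, 0, 0]])

```text
clock: 5.45
eef_pos: [556.1, 234.6, 11.7]
tcp_rot: [-1.571, -0.0, 1.504]
contact_force: [2.1, -1.5, -1.3]
opening: 0.005
```

Request:
servo_tool(motion=[[-1, 0, 0, 0.001, 0, 0, 0], [-1, 0, 0, 0.002, 0, 0, 0]])

```text
clock: 5.7
eef_pos: [554.2, 234.7, 11.7]
tcp_rot: [-1.571, -0.0, 1.504]
contact_force: [2.1, 0.2, -0.5]
opening: 0.0
```

Request:
servo_tool(motion=[[-1, 0, 0, 0.001, 0, 0, 0], [-1, 0, 0, 0.002, 0, 0, 0]])

```text
clock: 5.95
eef_pos: [552.8, 234.9, 11.9]
tcp_rot: [-1.572, -0.0, 1.504]
contact_force: [4.7, -0.2, -2.5]
opening: 0.001
```

Run:
```python
from h import *
print(r.sense()['contact_force'])
s=r.grab_frame('side')[:,:,::-1]; t=r.grab_frame('top')[:,:,::-1]
a=draw('top',t,(130,145,205,275),4,None,[],'pics/x.png'); b=draw('side',s,(160,75,280,175),4,None,[],'pics/x.png')
o=np.zeros((520,785,3),np.uint8); o[:,:300]=a; o[:400,305:785]=b; cv2.imwrite('pics/push.png',o)
```

```text
[ 4.70181159 -0.15707937 -2.53412711]
```

View pics/push.png

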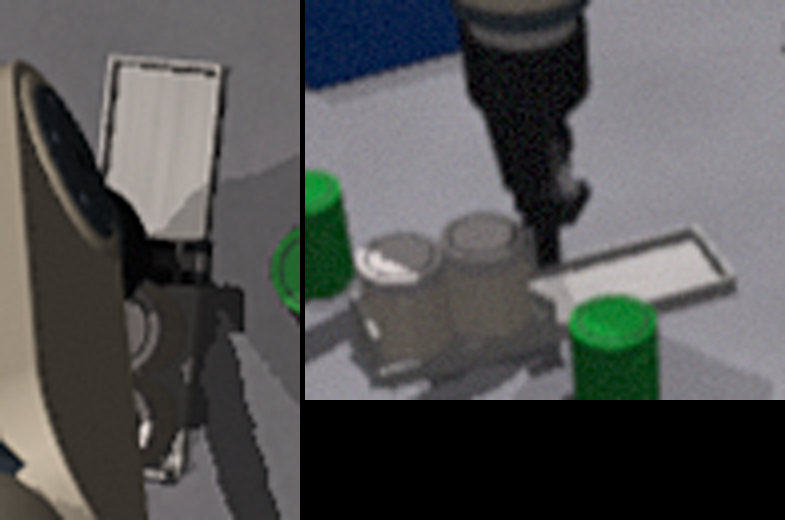

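The side view shows both tins upright and closed up near the front wall, with lids at crop (400,257) and (487,237). The force is starting to rise, so I'll nudge on until contact is clear.

Request:
servo_tool(motion=[[-1, 0, 0, 0.001, 0, 0, 0], [-1, 0, 0, 0.0015, 0, 0, 0]])

```text
clock: 6.3
eef_pos: [552.7, 235.3, 12.3]
tcp_rot: [-1.574, -0.001, 1.504]
contact_force: [7.9, -1.1, -1.4]
opening: 0.0
```

Request:
servo_tool(motion=[[-1, 0, 0, 0.001, 0, 0, 0], [-1, 0, 0, 0.0015, 0, 0, 0]])

```text
clock: 6.55
eef_pos: [552.6, 235.8, 12.8]
tcp_rot: [-1.577, -0.002, 1.504]
contact_force: [12.0, -1.7, -0.8]
opening: -0.001
```

Hard contact: 12 N with the tool held at x=552.6 (predicted about 553). I'll back off and lift.

Request:
servo_tool(motion=[[-1, 0, 0, -0.008, 0, 0, 0], [-1, 0, 0, -0.018, 0, 0, 0], [-1, 0, 0, -0.025, 0, 0, 0], [-1, 0, -0.06, -0.025, 0, 0, 0], [-1, 0, -0.12, -0.025, 0, 0, 0], [-1, 0, -0.17, -0.025, 0, 0, 0], [-1, 0, -0.17, -0.025, 0, 0, 0]])

```text
clock: 7.42
eef_pos: [576.7, 234.3, 186.3]
tcp_rot: [-1.577, -0.003, 1.504]
contact_force: [0.4, -0.5, -0.4]
opening: 0.0
```

```bash
python3 -c "
from h import *
go([557.8,-255.9,182])"
```

```text
at [576.7 234.3 186.3] rot [-1.577 -0.003  1.504] shift m [-0.4904  0.0028 -0.0137] turn [0.038 0.002 0.019]
```

Request:
servo_tool(motion=[[-1, -0.49, 0, -0.014, 0.04, 0, 0.02], [-1, -0.49, 0, -0.014, 0.04, 0, 0.02], [-1, -0.49, 0, -0.014, 0.04, 0, 0.02], [-1, -0.49, 0, -0.014, 0.04, 0, 0.02], [1, -0.49, 0, -0.014, 0.04, 0, 0.02], [1, -0.49, 0, -0.014, 0.04, 0, 0.02], [1, -0.49, 0, -0.014, 0.04, 0, 0.02], [1, -0.49, 0, -0.014, 0.04, 0, 0.02], [1, -0.49, 0, -0.014, 0.04, 0, 0.02], [1, -0.49, 0, -0.014, 0.04, 0, 0.02], [1, -0.49, 0, -0.014, 0.04, 0, 0.02], [1, -0.49, 0, -0.014, 0.04, 0, 0.02]])

```text
clock: 8.93
eef_pos: [555.7, -255.3, 181.6]
tcp_rot: [-1.564, 0.003, 1.506]
contact_force: [-0.7, 0.6, 0.9]
opening: 1.003
```

Run:
```python
from h import *
print(r.sense()['clock'],r.sense()['opening']); go([557.8,-255.9,28])
t=r.grab_frame('top')[:,:,::-1]; s=r.grab_frame('side')[:,:,::-1]
tins=[(*T(TR)(x,y,0)[:2],73) for x,y in((27,0),(81,0))]
a=draw('top',t,(130,145,205,275),4,TR,tins,'pics/x.png'); b=draw('side',s,(280,150,400,310),3,None,[(557.8,-255.9,70)],'pics/x.png')
o=np.zeros((520,790,3),np.uint8); o[:,:300]=a; o[:480,305:665]=b; cv2.imwrite('pics/mid.png',o)
```

```text
8.925 1.0033887765020546
at [ 555.7 -255.3  181.6] rot [-1.564  0.003  1.506] shift m [ 0.      0.1536 -0.0033] turn [-0.041  0.012 -0.019]
```

View pics/mid.png

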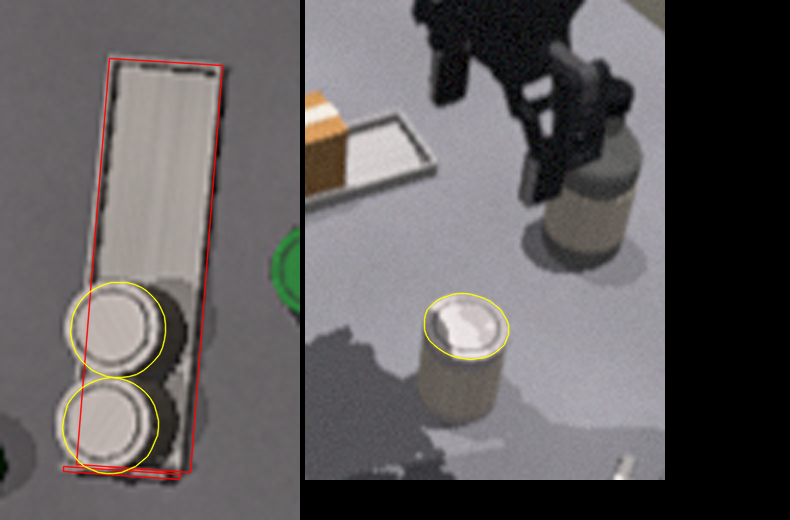

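The top view shows the old tins closed up at the front wall, matching the predicted circles at 27 and 81 mm and about 4 mm to the left. The side view confirms the new tin estimate. I'll descend for the grasp.

Request:
servo_tool(motion=[[1, 0, 0.05, -0.002, -0.04, 0, -0.02], [1, 0, 0.1, -0.003, -0.04, 0, -0.02], [1, 0, 0.135, -0.003, -0.04, 0, -0.02], [1, 0, 0.154, -0.003, -0.04, 0, -0.02], [1, 0, 0.154, -0.003, -0.04, 0, -0.02], [1, 0, 0.154, -0.003, -0.04, 0, -0.02]])

```text
clock: 9.78
eef_pos: [558.5, -257.6, 29.1]
tcp_rot: [-1.573, 0.001, 1.504]
contact_force: [0.2, 0.5, 0.0]
opening: 1.0
```

Request:
servo_tool(motion=[[-1, 0, 0, 0, 0, 0, 0], [-1, 0, 0, 0, 0, 0, 0], [-1, 0, 0, 0, 0, 0, 0], [-1, 0, 0, 0, 0, 0, 0], [-1, 0, 0, 0, 0, 0, 0], [-1, 0, 0, 0, 0, 0, 0]], grip_force=35)

```text
clock: 10.52
eef_pos: [558.3, -257.4, 29.1]
tcp_rot: [-1.573, 0.001, 1.504]
contact_force: [-0.4, 1.7, 6.6]
opening: 0.612
```

```bash
python3 -c "
from h import *
go([557.8,-255.9,28]);print(r.sense()['opening']*85,r.sense()['contact_force'])"
```

```text
at [ 558.3 -257.4   29.1] rot [-1.573e+00  1.000e-03  1.504e+00] shift m [0.0015 0.0011 0.0006] turn [ 0.012  0.002 -0.004]
52.055967271179334 [-0.36422561  1.70602775  6.6037335 ]
```

Gripped at about 52 mm opening. Lift now.

Request:
servo_tool(motion=[[-1, 0, -0.02, 0, 0, 0, 0], [-1, 0, -0.05, 0, 0, 0, 0], [-1, 0, -0.09, 0, 0, 0, 0], [-1, 0, -0.12, 0, 0, 0, 0], [-1, 0, -0.12, 0, 0, 0, 0]])

```text
clock: 11.15
eef_pos: [559.1, -258.0, 151.3]
tcp_rot: [-1.576, 0.002, 1.504]
contact_force: [-0.6, -0.9, -3.4]
opening: 0.61
```

```bash
python3 -c "
from h import *
go([*T(TR)(142,3,0)[:2],149]);print(r.sense()['opening']*85,r.sense()['contact_force'])"
```

```text
at [ 559.1 -258.   151.3] rot [-1.576  0.002  1.504] shift m [0.4948 0.0012 0.0157] turn [ 0.03   0.002 -0.012]
51.8865017812446 [-0.63878983 -0.91202974 -3.39458623]
```

Request:
servo_tool(motion=[[-1, 0.04, 0, 0.016, 0.03, 0, 0], [-1, 0.09, 0, 0.016, 0.03, 0, 0], [-1, 0.145, 0, 0.016, 0.03, 0, 0], [-1, 0.2, 0, 0.016, 0.03, 0, 0], [-1, 0.255, 0, 0.016, 0.03, 0, 0], [-1, 0.31, 0, 0.016, 0.03, 0, 0], [-1, 0.365, 0, 0.016, 0.03, 0, 0], [-1, 0.415, 0, 0.016, 0.03, 0, 0], [-1, 0.46, 0, 0.016, 0.03, 0, 0], [-1, 0.494, 0, 0.016, 0.03, 0, 0], [-1, 0.494, 0, 0.016, 0.03, 0, 0], [-1, 0.494, 0, 0.016, 0.03, 0, 0]])

```text
clock: 12.65
eef_pos: [573.5, 236.2, 146.8]
tcp_rot: [-1.564, 0.001, 1.505]
contact_force: [-0.2, 0.2, -2.4]
opening: 0.612
```

```bash
python3 -c "
from h import *
go([*T(TR)(144,2,0)[:2],37]);print(r.sense()['opening']*85,r.sense()['contact_force'])"
```

```text
at [573.5 236.2 146.8] rot [-1.564e+00  1.000e-03  1.505e+00] shift m [-1.000e-04  1.097e-01 -5.600e-03] turn [-0.039  0.005 -0.007]
51.99367434813015 [-0.2077141   0.21563782 -2.36739949]
```

Request:
servo_tool(motion=[[-1, 0, 0.02, -0.004, -0.03, 0, 0], [-1, 0, 0.045, -0.004, -0.03, 0, 0], [-1, 0, 0.07, -0.004, -0.03, 0, 0], [-1, 0, 0.09, -0.004, -0.03, 0, 0], [-1, 0, 0.09, -0.004, -0.03, 0, 0], [-1, 0, 0.09, -0.004, -0.03, 0, 0]])

```text
clock: 13.4
eef_pos: [578.4, 236.5, 58.3]
tcp_rot: [-1.572, -0.0, 1.504]
contact_force: [0.2, -0.2, -2.4]
opening: 0.61
```

Run:
```python
from h import *
s=r.sense();print(s['contact_force']); p=s['eef_pos']; go([*T(TR)(140,2,0)[:2],35])
f=r.grab_frame('side')[:,:,::-1]
draw('side',f,(165,60,285,180),5,None,[(p[0],p[1],p[2]-29.1+70)],'pics/place.png')
```

```text
[ 0.22996945 -0.18676525 -2.40400515]
at [578.4 236.5  58.3] rot [-1.572 -0.     1.504] shift m [-0.0009  0.0233  0.0041] turn [0.005 0.    0.002]
```

View pics/place.png

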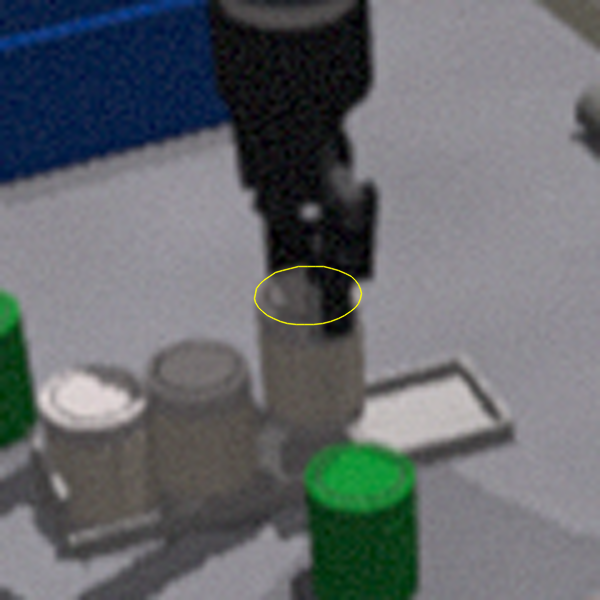

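The held tin is upright at about (310,350) in this view, behind the two old tins and above the tray. I'll lower it to just above the floor, clear of them.

Request:
servo_tool(motion=[[-1, -0.001, 0.01, 0.001, 0, 0, 0], [-1, -0.001, 0.018, 0.001, 0, 0, 0], [-1, -0.001, 0.0235, 0.001, 0, 0, 0], [-1, -0.001, 0.0235, 0.001, 0, 0, 0]])

```text
clock: 13.95
eef_pos: [576.3, 235.5, 33.5]
tcp_rot: [-1.57, 0.001, 1.504]
contact_force: [0.8, -0.2, -2.4]
opening: 0.609
```

Request:
servo_tool(motion=[[-1, 0, 0, 0.002, 0, 0, 0], [-1, 0, 0, 0.004, 0, 0, 0], [-1, 0, 0, 0.0055, 0, 0, 0], [-1, 0, 0, 0.0055, 0, 0, 0]])

```text
clock: 14.45
eef_pos: [571.1, 236.0, 34.3]
tcp_rot: [-1.571, -0.0, 1.504]
contact_force: [0.7, -0.5, -2.4]
opening: 0.611
```

Request:
servo_tool(motion=[[-1, 0, 0.001, 0.001, 0, 0, 0], [-1, 0, 0.001, 0.0015, 0, 0, 0], [-1, 0, 0.001, 0.0015, 0, 0, 0]])

```text
clock: 14.82
eef_pos: [570.0, 236.1, 33.2]
tcp_rot: [-1.571, -0.0, 1.504]
contact_force: [1.4, 0.1, -2.1]
opening: 0.61
```

Request:
servo_tool(motion=[[-1, 0, 0, 0.0007, 0, 0, 0], [-1, 0, 0, 0.001, 0, 0, 0], [-1, 0, 0, 0.001, 0, 0, 0]])

```text
clock: 15.2
eef_pos: [569.6, 236.3, 33.5]
tcp_rot: [-1.572, -0.001, 1.504]
contact_force: [4.4, -0.6, -1.6]
opening: 0.61
```

Contact with the row: 4.4 N at x=569.6. I'll ease the pressure and lower to the floor.

Request:
servo_tool(motion=[[-1, 0, 0, -0.0007, 0, 0, 0], [-1, 0, 0.0007, -0.0007, 0, 0, 0], [-1, 0, 0.0014, -0.0007, 0, 0, 0], [-1, 0, 0.0014, -0.0007, 0, 0, 0]])

```text
clock: 15.7
eef_pos: [569.8, 236.3, 32.2]
tcp_rot: [-1.571, -0.0, 1.504]
contact_force: [2.4, 0.5, 4.3]
opening: 0.613
```

Request:
servo_tool(motion=[[-1, 0, 0.0005, 0, 0, 0, 0], [-1, 0, 0.0008, 0, 0, 0, 0], [-1, 0, 0.0008, 0, 0, 0, 0]])

```text
clock: 16.08
eef_pos: [569.9, 236.4, 32.0]
tcp_rot: [-1.572, -0.0, 1.504]
contact_force: [1.0, 0.0, 10.4]
opening: 0.615
```

The tin is on the floor at z=32.0, with the vertical force up. Release and rise.

Request:
servo_tool(motion=[[0.5, 0, -0.0005, 0, 0, 0, 0], [0.8, 0, -0.0005, 0, 0, 0, 0], [0.8, 0, -0.0005, 0, 0, 0, 0], [0.8, 0, -0.0005, 0, 0, 0, 0], [0.8, 0, -0.03, 0, 0, 0, 0], [0.8, 0, -0.07, 0, 0, 0, 0], [0.8, 0, -0.12, 0, 0, 0, 0], [0.8, 0, -0.17, 0, 0, 0, 0], [0.8, 0, -0.17, 0, 0, 0, 0]])

```text
clock: 17.2
eef_pos: [571.9, 237.2, 205.5]
tcp_rot: [-1.578, -0.003, 1.504]
contact_force: [-0.2, 0.0, -0.7]
opening: 0.899
```

Request:
servo_tool(motion=[[0.8, -0.3, 0, 0, 0, 0, 0], [0.8, -0.3, 0, 0, 0, 0, 0], [0.8, -0.3, 0, 0, 0, 0, 0], [0.8, -0.3, 0, 0, 0, 0, 0], [0.8, -0.3, 0, 0, 0, 0, 0], [0.8, -0.3, 0, 0, 0, 0, 0], [0.8, -0.3, 0, 0, 0, 0, 0], [0.8, -0.3, 0, 0, 0, 0, 0]])

```text
clock: 18.2
eef_pos: [549.4, -62.0, 200.5]
tcp_rot: [-1.57, -0.0, 1.506]
contact_force: [-0.5, 0.2, -0.2]
opening: 0.903
```

Run:
```python
from h import *
s=r.sense();print(s['clock'],s['eef_pos'],s['contact_force'])
t=r.grab_frame('top')[:,:,::-1]; f=r.grab_frame('side')[:,:,::-1]
tins=[(*T(TR)(x,3.5,0)[:2],73) for x in(27,81,135)]
a=draw('top',t,(130,145,205,275),4,TR,tins,'pics/x.png'); b=draw('side',f,(160,75,280,205),4,None,tins,'pics/x.png')
o=np.zeros((520,785,3),np.uint8); o[:,:300]=a; o[:,305:785]=b; cv2.imwrite('pics/end.png',o)
```

```text
18.2 [549.43039088 -62.00136854 200.51401931] [-0.49523224  0.21401652 -0.23190036]
```

View pics/end.png

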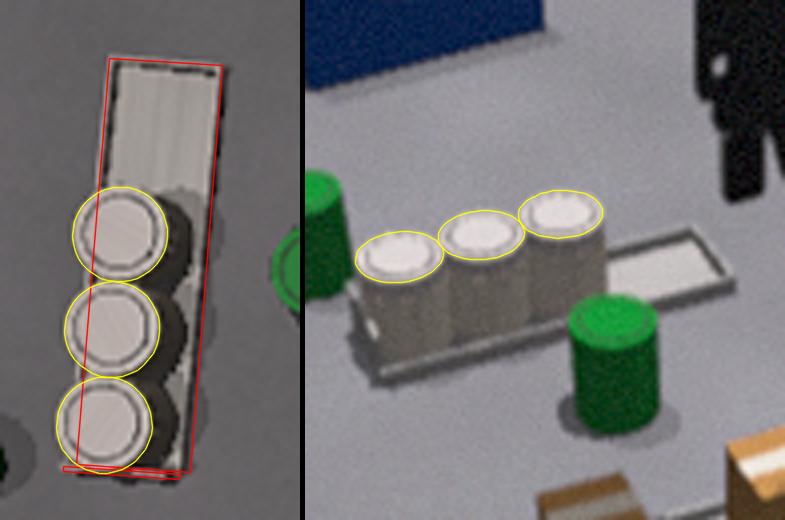

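All three tins stand upright in a closed row against the front wall. They match the ideal 27/81/135 mm circles in both views, with top lids at crop (104,425), (112,329) and (120,234). The robot is clear, so I'm handing in.

```bash
python3 -c "
from rig import r
print(r.sign_off())"
```

```text
the job is handed in; nothing more can be done
None
```

The restock is done and handed in, with the robot's clock at about 18 s of the 58 s allowed.

- **Old tins:** I slid both forward with shut fingers pushed low behind the rear one, until they stopped firmly against the front wall at 12 N. Their order is unchanged.
- **New tin:** I carried it over and brought it into light contact with the row at 4.4 N. I lowered it until it rested on the tray floor at about 10 N, then released it.

**Last checks:** in both camera views all three tins are upright, with no visible gap, and match the ideal positions of 27, 81 and 135 mm from the front wall to within about 1 mm. The gripper was well clear, with no contact force.

I did not re-measure the cartons, bottle or wrench at the end. The arm passed over or beside them at a height that cleared them, and the forces during those moves showed no contact. No check failed or disagreed. I viewed 9 of the 10 pictures.

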